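# Show the failed switch to the inspection camera

### The arm

A 6-joint arm with a two-finger parallel gripper is mounted at the origin on the work surface. World frame = base frame: x ahead of the robot, y to its left, z up, the work surface at z = 0. Lengths are in m, angles in rad, forces in N, time in s.
With the tool pointing down it reaches from about 0.3 to 0.75 m from the base axis. Payload 8.5 kg.
Tool frame: the origin (TCP) lies on the centre line of the jaws, within the pads' length; the fingertips stand 17 mm ahead of it and the grasp point (between the pads) lies 2 mm behind it (nose_length is the distance from the TCP to the fingertips, in m); z points along the fingers, y is the line along which they close (so a half turn about z gives the same grasp; the last joint's range is limited). The gripper opens to 88 mm and grips with 3 to 60 N. Pads are 18 mm wide; open, the fingers measure 123 mm over their backs; the gripper's body (75 mm by 187 mm) begins 45 mm behind the grasp point.
Start: joints at [-1.565, 0.381, 1.297, -0, 1.464, -0.215], TCP at [0.12, -0.537, 0.256] pointing down, gripper open.
Joint ranges: [-3.11, 3.11], [-0.89, 2.33], [0.22, 2.48], [-1.42, 4.56], [0.17, 2.85], [-2.88, 2.88]. Speed limits (rad/s): [2.39, 2.39, 3.14, 3.14, 3.14, 3.14].

### API

Orientations are given as a rotation vector (axis times angle).
In Python, from rig import * gives the robot as it stands.
- The arm moves only by the tool jog_arm, never from a script. Its argument "deltas" is a list of rows, each a list of 2 entries, a list of its own where there are three numbers: the shift along the tool's x, y, z scaled (see below), then the turn, a rotation vector about the tool's x, y, z scaled (see below). In form: [[[x, y, z], [wx, wy, wz]], ...]. A call has 1 to 20 rows; each row is the pose to reach, as a shift and turn from the pose commanded when the call began, along the tool's axes at that moment, turning the shorter way round; what a row does not reach only later rows make up. The controller multiplies each number of a shift by 0.08 m and each number of a turn by 180 degrees. A row lasts 1/8 s, in which the tool goes at most 62.5 mm and 10.7 degrees, less where a joint would pass 70% of its speed; a pose out of reach is approached as far as the arm can. A call with a number of a shift or a turn outside -1 to 1 is refused whole. A call with a gripper value outside its range is refused whole. "grip" is the opening, from 0 (shut) to 1 (fully open), set as the call begins (left out, the last holds). The fingers move at their own pace and stop on an object; "squeeze" is the grip in N (left out, the last holds). Time passes only in rows, so rows that repeat a pose let the fingers close. It gives the time, the measured TCP pose, the force, the opening and the grip force at its end, in the units of the state.
- read_state(): the state, without advancing time (a new reading comes with each control period).
- read_camera(name): name is "scene" or "side" or "wrist"; returns (picture, depth): 400x640x3 uint8, blue, green, red; 400x640 float32, m along the optical axis (not along the pixel's ray), 0 where there is no reading.
- camera_model(name): a dict with "intrinsics" (3x3 intrinsics, pixels), "xyz" and "rotation" of the camera in the world. Camera axes: x right, y down, z forward; pixel columns grow to the right and rows downward; lengths in m; the calibration is good to about 2 mm. A picture is of the moment at which its call begins: read the wrist's pose just before it. camera_model takes no time and is no camera call; for the wrist camera it gives the pose at the moment of the call.
- close_job(): hands the job in; it is judged then, once.
The state is a dict: "clock": time; "q": joint angles; "qvel": joint speeds; "joint_torque": joint torques, N m; "eef_pos": TCP position; "tcp_rot": TCP orientation; "wrist_force": force on the tool from outside, world axes, zero at the start; "ft_torque": the same for the moment, N m; "finger_gap": opening from 0.0 (shut) to 1.0 (fully open); "grasp_force": force on a finger pad.
Only numpy, scipy, OpenCV 4.12 (cv2) and the standard library are available. Lean on these libraries where they do the work, as an engineer would, in place of code of your own. Each camera call takes 0.05 s, during which the arm holds its last target. There are 200 camera calls.

### The job

The tester on the bench has flipped up the steel tab beside the one rocker switch that failed. Lift that switch out of its nest and hold it up to the inspection camera: rocker face towards the lens, centred on it, square to it and 60 mm away, with the switch's long side parallel to the long side of the camera's light plate (either way round). Finish holding it there, still, in the gripper; never touch the camera, leave the other two switches seated in their nests, and do not disturb the loose switch and the small bottle that stand on the bench between tester and camera.

Things in the scene. Friction and masses are not known exactly. Their poses are not given: they have to be found in the camera images.
- switch0: Black rocker switch, about 35 g, rocker face down in nest0 at the start; all three are alike. Origin: centre of the rocker face (underside); z from the face towards the solder blades, y along the long side. Bezel 26 (x) x 34 (y) mm from z=0 to 5 mm; body 22 x 28 mm, flat sides, z=5 to 36 mm, the part to grip; two brass blades on top reach z=46 mm.
- switch1: Black rocker switch, about 35 g, rocker face down in nest1 at the start; all three are alike. Origin: centre of the rocker face (underside); z from the face towards the solder blades, y along the long side. Bezel 26 (x) x 34 (y) mm from z=0 to 5 mm; body 22 x 28 mm, flat sides, z=5 to 36 mm, the part to grip; two brass blades on top reach z=46 mm.
- switch2: Black rocker switch, about 35 g, rocker face down in nest2 at the start; all three are alike. Origin: centre of the rocker face (underside); z from the face towards the solder blades, y along the long side. Bezel 26 (x) x 34 (y) mm from z=0 to 5 mm; body 22 x 28 mm, flat sides, z=5 to 36 mm, the part to grip; two brass blades on top reach z=46 mm.
- nest0 (a point): Floor centre of nest 0 of the tester, a pocket 27.5 x 35.5 mm and 4 mm deep in the plate, so the floor is 31 mm over the bench. A switch sits in it with its origin at this point.
- nest1 (a point): Floor centre of nest 1 of the tester, a pocket 27.5 x 35.5 mm and 4 mm deep in the plate, so the floor is 31 mm over the bench. A switch sits in it with its origin at this point.
- nest2 (a point): Floor centre of nest 2 of the tester, a pocket 27.5 x 35.5 mm and 4 mm deep in the plate, so the floor is 31 mm over the bench. A switch sits in it with its origin at this point.
- tester: Switch tester, fixed, on either side of the bench: grey housing, aluminium top plate, 35 mm high, x=-40 to 90, y=-110 to 110 mm about the origin (underside, below nest1). Nests in a row along y: nest0 at -66, nest1 at 0, nest2 at +66 mm; beside each, 55 mm from its centre along +x (far side), a steel tab. Switches start with the tester's yaw.
- tab_up: The flip-up steel tab that stands upright: 18 mm wide (y), 3 mm thick, 26 mm tall. Origin: its foot, on the plate. The tester has raised it beside the failed switch, 55 mm from that nest's centre (the next nest is 86 mm away). Fixed.
- tab_flat_a: A tab of the same kind lying flat (18 x 26 mm, 5 mm thick, running from its origin along +x), beside a switch that passed. Fixed.
- tab_flat_b: A tab of the same kind lying flat (18 x 26 mm, 5 mm thick, running from its origin along +x), beside a switch that passed. Fixed.
- camera: Inspection camera on its stand, fixed: dark base 90 x 90 mm, 12 mm thick, centred 12 mm in +x of the origin (underside, below the lens), an upright aluminium bracket behind (x=41 to 67 mm, 81 mm high), lens head on top. It may stand on either side of the bench.
- lens: Lens head of the camera. Origin: centre of the lens glass, 90 mm over the bench. z is the viewing direction, out of the lens: upwards and leaning 30 degrees from vertical towards the camera's -x (roughly towards the robot). The lens is set in a rectangular black light plate, 44 (x) x 74 (y) mm, long side along y, with a white light strip at each end.
- focus (a point): The point to show: 60 mm in front of the lens glass on its viewing line, about 142 mm over the bench.
- spare_switch: Bystander: a loose switch of the same make lying on its side on the bench between tester and camera, 46 mm long, 26 mm high. Not part of the job.
- flux_bottle: Bystander: small white bottle between tester and camera, 28 mm across, 60 mm tall, origin at its underside. Not part of the job.
There are look-alikes about, which are no part of the job. Leave any green or purple look-alike of the switch2 alone.

How it is judged:
By the outcome, as a careful person would: the job done as asked, in the order asked, and still so for the second after the job is handed in, while the arm keeps its last pose, push and grip.
It also fails if it takes over 38 s, if anything falls off the work surface, if the arm or the gripper's body presses on something with over 40 N, if the wrist force passes 120 N, or if a joint passes its speed limit or range.

## Working session

There is one attempt and no reset: what is moved stays moved. The work goes in short steps, Python scripts to look and compute and a tool call to move; the robot and the scene stay as the last step left them, time stands still between calls to the robot, and variables do not carry over. Pictures are saved under pics/ and viewed, at most 10 in all, crops included, and the job is handed in when it is done.

Besides the shell and the picture viewer there is one more tool, called after "Request:" in YAML: its name, and indented under it one key for each argument. jog_arm: Moves the arm, as the interface text tells. Its arguments: {"type":"object","properties":{"deltas":{"type":"array"},"grip":{"type":"number"},"squeeze":{"type":"number"}},"required":["deltas"]}

```bash
mkdir -p pics; ls; python3 - <<'E'
from rig import *
import cv2,numpy as np
s=read_state();print(s)
for n in ["scene","side"]:
    im,d=read_camera(n);m=camera_model(n);cv2.imwrite(f"pics/{n}0.png",im);np.savez(f"pics/{n}0.npz",im=im,d=d,K=m["intrinsics"],t=m["xyz"],R=m["rotation"]);print(n,m)
E
```

```text
pics
{'clock': 0.0, 'q': array([-1.56530214e+00,  3.81175173e-01,  1.29824751e+00, -2.42846629e-05,
        1.46362252e+00, -2.15300764e-01]), 'qvel': array([-0.00135449, -0.00088648,  0.00155918, -0.00186089,  0.00084728,
       -0.00024171]), 'joint_torque': array([-8.58276599e-05, -4.37928593e+01, -2.24558204e+01,  7.13725970e-02,
        3.52233904e-02, -1.43239072e-04]), 'eef_pos': array([ 0.12044315, -0.53638106,  0.25515341]), 'tcp_rot': array([-3.12102910e+00, -3.45964478e-01, -2.01106957e-04]), 'wrist_force': array([0.53185592, 0.60841209, 0.19541546]), 'ft_torque': array([ 0.00771453, -0.02511321, -0.02594747]), 'grasp_force': 0.0, 'finger_gap': 0.9971800595557097}
scene {'intrinsics': array([[427.60502568,   0.        , 324.78510677],
       [  0.        , 427.60502568, 202.41310741],
       [  0.        ,   0.        ,   1.        ]]), 'xyz': array([0.94470717, 0.65302581, 0.87181917]), 'rotation': array([-0.82299196, -2.60577772,  1.07155909])}
side {'intrinsics': array([[436.86025974,   0.        , 324.34325897],
       [  0.        , 436.86025974, 210.06788862],
       [  0.        ,   0.        ,   1.        ]]), 'xyz': array([ 0.36711701, -0.7183633 ,  0.64160905]), 'rotation': array([-2.1841822 ,  0.22600008, -0.14859726])}
```

View pics/scene0.png

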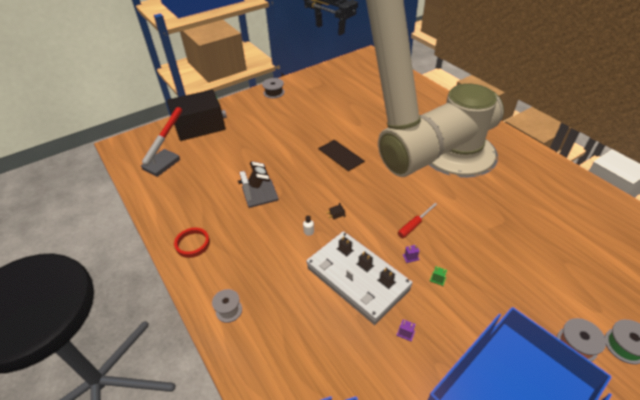

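View pics/side0.png

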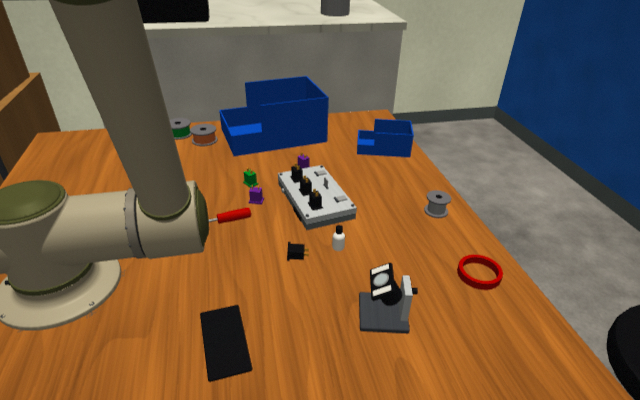

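The scene view shows the tester at about (360,275), with three black switches at (345,245), (366,261) and (387,278). Tabs are at (326,264) flat, (350,275) apparently up and (368,297) flat. The camera is at (258,180), the bottle at (308,226) and the loose switch at (337,211). In the side view the switches are at (316,200), (306,186) and (297,173), and the lens is at (382,280). The candidates are those three black switches. The middle one fits because the standing tab is level with it. I'll confirm this in an enlarged crop.

```bash
cat > h.py <<'E'
import numpy as np,cv2
from scipy.spatial.transform import Rotation as R
def load(f): return dict(np.load(f))
def Rm(z): 
    r=np.array(z["R"]); return R.from_rotvec(r).as_matrix() if r.size==3 else r
def cloud(z):
    K=z["K"];d=z["d"];v,u=np.mgrid[0:400,0:640]
    p=np.stack([(u-K[0,2])*d/K[0,0],(v-K[1,2])*d/K[1,1],d],-1)
    return p@Rm(z).T+z["t"]
def ray(z,u,v):
    K=z["K"];return Rm(z)@np.array([(u-K[0,2])/K[0,0],(v-K[1,2])/K[1,1],1])
def onz(z,u,v,h):
    r=ray(z,u,v);return z["t"]+r*(h-z["t"][2])/r[2]
def proj(z,P):
    q=(np.atleast_2d(P)-z["t"])@Rm(z);return np.c_[q[:,0]/q[:,2],q[:,1]/q[:,2]]@z["K"][:2,:2].T+z["K"][:2,2]
E
python3 - <<'E'
from h import *
a=load("pics/scene0.npz");b=load("pics/side0.npz")
A=cv2.resize(a["im"][225:325,300:420],(600,500)[::1] if 0 else None,fx=3.3,fy=3.3,interpolation=cv2.INTER_CUBIC)
B=cv2.resize(b["im"][155:255,270:390],None,fx=3.3,fy=3.3,interpolation=cv2.INTER_CUBIC)
cv2.imwrite("pics/crop1.png",np.hstack([A,B]))
for n,z,p in [("s",a,[(345,240),(366,256),(387,273),(308,226),(337,211),(258,178),(262,190),(350,275),(326,264),(368,297)]),("d",b,[(316,195),(306,182),(297,170),(338,240),(297,251),(382,280),(385,320),(326,184)])]:
    c=cloud(z)
    for u,v in p: print(n,u,v,c[v,u].round(4))
E
```

```text
s 345 240 [0.5432 0.1275 0.0644]
s 366 256 [0.5322 0.1955 0.0651]
s 387 273 [0.5254 0.2624 0.0689]
s 308 226 [0.5803 0.0173 0.0382]
s 337 211 [0.4787 0.0046 0.0208]
s 258 178 [ 0.6208 -0.1641  0.0937]
s 262 190 [ 0.6017 -0.1981  0.0111]
s 350 275 [0.5898 0.2102 0.0535]
s 326 264 [0.6112 0.1439 0.0388]
s 368 297 [0.5865 0.273  0.0395]
d 316 195 [0.5467 0.12   0.0711]
d 306 182 [0.5353 0.1872 0.0672]
d 297 170 [0.524  0.2545 0.0639]
d 338 240 [ 0.5698 -0.0084  0.0345]
d 297 251 [ 0.4784 -0.0125  0.0214]
d 382 280 [ 0.6007 -0.1981  0.0917]
d 385 320 [ 0.6066 -0.2226  0.012 ]
d 326 184 [0.5898 0.2014 0.0464]
```

View pics/crop1.png

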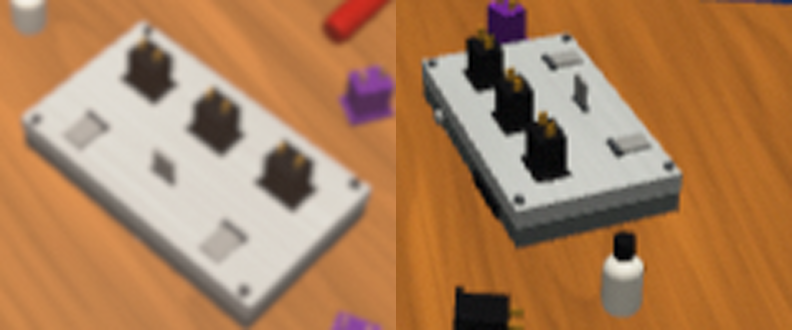

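The crop shows the upright tab at left-crop (163,168) and right-crop (580,92). It stands beside the middle switch, and the two outer tabs lie flat, so switch1 is the failed one. Next I'll fit the tester and camera poses.

```bash
python3 - <<'E'
from h import *
for f in ["scene0","side0"]:
    z=load(f"pics/{f}.npz");c=cloud(z).reshape(-1,3);ok=z["d"].ravel()>0
    def sel(x0,x1,y0,y1,z0,z1): return c[ok&(c[:,0]>x0)&(c[:,0]<x1)&(c[:,1]>y0)&(c[:,1]<y1)&(c[:,2]>z0)&(c[:,2]<z1)]
    p=sel(.4,.75,.04,.36,.031,.039)
    print(f,"plate",len(p),np.median(p[:,2]),cv2.minAreaRect((p[:,:2]*1000).astype(np.float32)))
    p=sel(.4,.75,.04,.36,.05,.09)
    k=cv2.kmeans(p[:,:2].astype(np.float32),4,None,(3,50,1e-6),5,cv2.KMEANS_PP_CENTERS)[2];print("blobs",k.round(4).tolist())
    p=sel(.5,.72,-.3,-.08,.009,.015);print("base",len(p),cv2.minAreaRect((p[:,:2]*1000).astype(np.float32)))
    p=sel(.5,.72,-.3,-.1,.06,.13);print("head",len(p),p.min(0).round(4),p.max(0).round(4))
    print("table",np.median(sel(.35,.45,-.2,.2,-.02,.02)[:,2]))
    im=cv2.resize(z["im"][150:215,225:290] if f[1]=="c" else z["im"][255:335,345:425],(400,400),interpolation=cv2.INTER_CUBIC)
    cv2.imwrite(f"pics/cc_{f}.png",im)
cv2.imwrite("pics/cc.png",np.hstack([cv2.imread("pics/cc_scene0.png"),cv2.imread("pics/cc_side0.png")]))
E
```

```text
scene0 plate 3690 0.03444875976883577 ((513.2349853515625, 215.04306030273438), (219.6658477783203, 269.4491882324219), 10.18651008605957)
blobs [[0.5382999777793884, 0.1988999992609024], [0.5264999866485596, 0.263700008392334], [0.5493999719619751, 0.13420000672340393], [0.589900016784668, 0.2070000022649765]]
base 437 ((612.9387817382812, -193.91102600097656), (88.826171875, 88.8740234375), 75.06541442871094)
head 462 [ 0.576  -0.2339  0.0601] [ 0.6651 -0.1542  0.1017]
table -0.0007429433268358876
side0 plate 2025 0.0344908660319323 ((512.909912109375, 213.13589477539062), (220.68431091308594, 270.2789306640625), 10.38378620147705)
blobs [[0.5455999970436096, 0.125], [0.5231999754905701, 0.25279998779296875], [0.5343999862670898, 0.1889999955892563], [0.5889000296592712, 0.20409999787807465]]
base 1258 ((610.8416748046875, -199.62188720703125), (91.11874389648438, 90.16875457763672), 74.32891082763672)
head 1186 [ 0.5729 -0.2379  0.0601] [ 0.6646 -0.1576  0.1018]
table -0.0005637630693696161
```

View pics/cc.png

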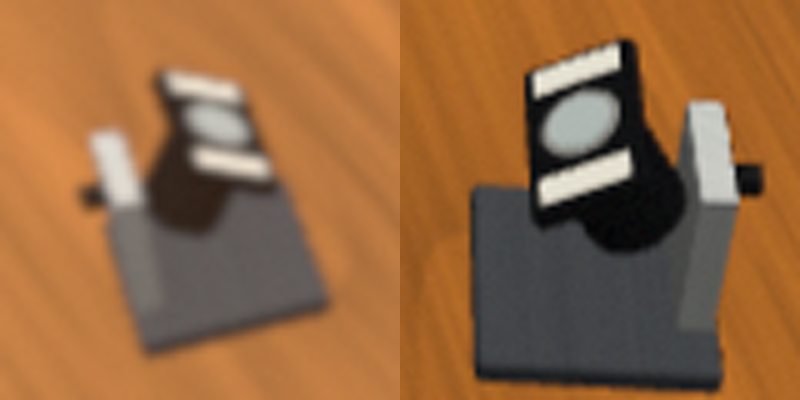

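The crop shows the lens head tilted up and left, with the lens glass at left-crop (217,125), i.e. scene (260,170). In the right crop it is at (580,121), i.e. side (381,279). The bracket is on the +x side.

```bash
python3 - <<'E'
from rig import *
from h import *
s=read_state();m=camera_model("wrist")
T=R.from_rotvec(s["tcp_rot"]);rr=np.array(m["rotation"]);C=R.from_rotvec(rr)
print("cam in tool",T.inv().apply(np.array(m["xyz"])-s["eef_pos"]),(T.inv()*C).as_matrix().round(3),m["intrinsics"][0,0])
a=load("pics/scene0.npz");b=load("pics/side0.npz")
print("lens",onz(a,259.9,169.9,.09),onz(b,380.6,278.8,.09))
for n,z in(("s",a),("d",b)):
    c=cloud(z).reshape(-1,3);ok=z["d"].ravel()>0
    for lo,hi,mg in((.031,.039,0),):
        p=c[ok&(abs(c[:,2]-.035)<.004)&(c[:,0]>.4)&(c[:,0]<.75)&(c[:,1]>.04)&(c[:,1]<.36)][:,:2]
        for yaw in (9,9.5,10,10.5):
            q=(p-[.535,.192])@R.from_euler("z",yaw,degrees=True).as_matrix()[:2,:2]
            q=q[(q[:,0]>-.042)&(q[:,0]<.1)&(abs(q[:,1])<.12)]
            print(n,yaw,(np.percentile(q,[.3,99.7],axis=0)*1000).round(1).tolist())
# tool y axis
print(T.as_matrix().round(3))
E
```

```text
cam in tool [ 0.08178626 -0.00069422 -0.1296893 ] [[ 0.    -0.948 -0.318]
 [ 1.     0.    -0.   ]
 [ 0.    -0.318  0.948]] 343.5522371803987
lens [ 0.59902854 -0.1944204   0.09      ] [ 0.59986813 -0.19322611  0.09      ]
s 9 [[-39.7, -105.3], [92.4, 114.9]]
s 9.5 [[-39.1, -105.5], [91.9, 114.4]]
s 10 [[-39.0, -105.7], [91.6, 114.0]]
s 10.5 [[-39.2, -106.2], [91.8, 113.8]]
d 9 [[-40.5, -108.5], [91.5, 113.3]]
d 9.5 [[-39.7, -108.4], [90.9, 113.0]]
d 10 [[-39.2, -108.6], [91.2, 113.1]]
d 10.5 [[-39.8, -108.8], [91.2, 113.1]]
[[ 0.976  0.219 -0.   ]
 [ 0.219 -0.976  0.001]
 [ 0.    -0.001 -1.   ]]
```

Request:
jog_arm:
  deltas:
    - [[0.6, -0.3, -0.3], [0, 0, -0.06]]
    - [[1, -0.52, -0.3], [0, 0, -0.12]]
    - [[1, -0.52, -0.3], [0, 0, -0.18]]
    - [[1, -0.52, -0.3], [0, 0, -0.24]]
    - [[1, -0.52, -0.3], [0, 0, -0.29]]
    - [[1, -0.52, -0.3], [0, 0, -0.344]]
    - [[1, -0.52, -0.3], [0, 0, -0.344]]
  grip: 0.6

```text
clock: 0.98
eef_pos: [0.1894, -0.4784, 0.2795]
tcp_rot: [-2.5, -1.901, -0.001]
wrist_force: [-0.0, 0.7, -0.2]
finger_gap: 0.606
grasp_force: 0.0
```

Request:
jog_arm:
  deltas:
    - [[0.46, 0.32, 0], [0, 0, 0]]
    - [[0.92, 0.63, 0], [0, 0, 0]]

```text
clock: 1.23
eef_pos: [0.2581, -0.4203, 0.2795]
tcp_rot: [-2.504, -1.896, -0.0]
wrist_force: [0.9, 0.1, -0.5]
finger_gap: 0.6
grasp_force: 0.0
```

Request:
jog_arm:
  deltas:
    - [[0.46, 0.32, 0], [0, 0, 0]]
    - [[0.92, 0.63, 0], [0, 0, 0]]

```text
clock: 1.48
eef_pos: [0.3267, -0.3624, 0.2797]
tcp_rot: [-2.504, -1.898, -0.0]
wrist_force: [0.9, -1.3, 0.0]
finger_gap: 0.598
grasp_force: 0.0
```

Request:
jog_arm:
  deltas:
    - [[0.46, 0.32, 0], [0, 0, 0]]
    - [[0.92, 0.63, 0], [0, 0, 0]]

```text
clock: 1.72
eef_pos: [0.3948, -0.3048, 0.2797]
tcp_rot: [-2.503, -1.898, 0.0]
wrist_force: [0.1, 0.5, 0.7]
finger_gap: 0.601
grasp_force: 0.0
```

Request:
jog_arm:
  deltas:
    - [[0.46, 0.32, 0], [0, 0, 0]]
    - [[0.92, 0.63, 0], [0, 0, 0]]

```text
clock: 1.98
eef_pos: [0.4631, -0.2473, 0.2796]
tcp_rot: [-2.503, -1.898, 0.0]
wrist_force: [-0.7, -0.4, -0.2]
finger_gap: 0.604
grasp_force: 0.0
```

Request:
jog_arm:
  deltas:
    - [[0.46, 0.32, 0], [0, 0, 0]]
    - [[0.92, 0.63, 0], [0, 0, 0]]
    - [[0.92, 0.63, 0], [0, 0, 0]]
    - [[0.92, 0.63, 0], [0, 0, 0]]

```text
clock: 2.48
eef_pos: [0.5298, -0.1911, 0.2795]
tcp_rot: [-2.501, -1.9, 0.001]
wrist_force: [0.4, 0.5, -0.1]
finger_gap: 0.604
grasp_force: 0.0
```

```bash
cat > snap.py <<'E'
from rig import *
from h import *
def snap(n,f):
    m=camera_model(n);im,d=read_camera(n)
    cv2.imwrite(f"pics/{f}.png",im);np.savez(f"pics/{f}.npz",im=im,d=d,K=m["intrinsics"],t=m["xyz"],R=m["rotation"])
    return load(f"pics/{f}.npz")
E
python3 - <<'E'
from snap import *
z=snap("wrist","w1")
s=read_state();T=R.from_rotvec(s["tcp_rot"])
print(s["eef_pos"],T.as_matrix().round(3))
# lens plane points
c=cloud(z).reshape(-1,3);ok=z["d"].ravel()>0
L=np.array([.5995,-.194,.09]);print(proj(z,L))
n=np.array([0,0,1.]);
for yaw in(-15.5,):
    n=R.from_euler("zy",[yaw,-30],degrees=True).apply([0,0,1])
for _ in range(4):
    q=c-L;p=c[ok&(abs(q@n)<.006)&(np.linalg.norm(q,axis=1)<.045)&(c[:,2]>.06)]
    m=p.mean(0);n=np.linalg.svd(p-m,full_matrices=False)[2][2];n*=np.sign(n[2])
print(len(p),m,n,np.degrees(np.arccos(n[2])),"tilt az",np.degrees(np.arctan2(-n[1],-n[0])), "off",(L-m)@n)
E
```

```text
[ 0.52961775 -0.19141347  0.2796677 ] [[ 0.268  0.963 -0.   ]
 [ 0.963 -0.268 -0.   ]
 [-0.    -0.    -1.   ]]
[[394.7109459  161.06608615]]
3566 [ 0.59956222 -0.19395338  0.09204386] [-0.46714002  0.12786153  0.8748895 ] 28.968099680816426 tilt az -15.307586357964063 off -0.0017650439749917505
```

View pics/w1.png

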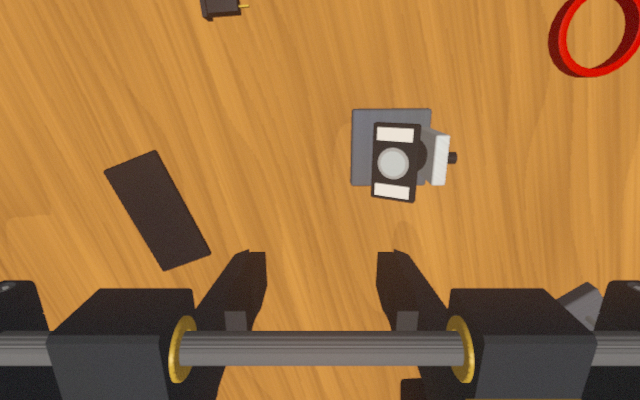

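Wrist view: the lens glass is at (394,163), the light strips are centred at (395,134) and (391.5,191), and the bracket is to the right at (441,160).

```bash
python3 - <<'E'
from h import *
z=load("pics/w1.npz");im=z["im"];g=im[110:210,360:425].min(2)
b=(g>190).astype(np.uint8);n,l,st,ce=cv2.connectedComponentsWithStats(b)
C=[(st[i,4],ce[i]+[360,110]) for i in range(1,n) if st[i,4]>60];print(C)
C.sort(key=lambda t:t[1][1])
P=[onz(z,*c[1],.09) for c in C];print(P)
d=P[0]-P[-1];print("yaw of y axis-90:",np.degrees(np.arctan2(d[1],d[0]))-90,"mid",(P[0]+P[-1])/2,"len",np.linalg.norm(d))
print("glass",onz(z,393.5,163,.09))
E
```

```text
[(np.int32(441), array([395.05442177, 134.30839002])), (np.int32(441), array([392.28344671, 163.24489796])), (np.int32(379), array([391.24538259, 190.79683377]))]
[array([ 0.6048496 , -0.16955104,  0.09      ]), array([ 0.59686752, -0.19543796,  0.09      ]), array([ 0.5903475 , -0.22185121,  0.09      ])]
yaw of y axis-90: -15.497944914164194 mid [ 0.59759855 -0.19570113  0.09      ] len 0.054273547712319875
glass [ 0.59802307 -0.1955148   0.09      ]
```

Request:
jog_arm:
  deltas:
    - [[0.5, 0, 0.2], [0, 0, -0.06]]
    - [[1, 0, 0.4], [0, 0, -0.12]]
    - [[1, 0, 0.4], [0, 0, -0.14]]

```text
clock: 2.9
eef_pos: [0.5509, -0.1125, 0.2468]
tcp_rot: [-2.019, -2.404, 0.001]
wrist_force: [-0.5, -0.0, 0.2]
finger_gap: 0.596
grasp_force: 0.0
```

Request:
jog_arm:
  deltas:
    - [[0.5, 0, 0.2], [0, 0, 0]]
    - [[1, 0, 0.4], [0, 0, 0]]

```text
clock: 3.15
eef_pos: [0.5373, -0.0352, 0.2155]
tcp_rot: [2.029, 2.398, 0.0]
wrist_force: [1.2, -0.5, 0.4]
finger_gap: 0.6
grasp_force: 0.0
```

Request:
jog_arm:
  deltas:
    - [[0.5, 0, 0], [0, 0, 0]]
    - [[1, 0, 0], [0, 0, 0]]

```text
clock: 3.4
eef_pos: [0.5237, 0.044, 0.2158]
tcp_rot: [2.028, 2.399, -0.0]
wrist_force: [0.7, -0.4, -0.1]
finger_gap: 0.607
grasp_force: 0.0
```

Request:
jog_arm:
  deltas:
    - [[0.5, 0, 0], [0, 0, 0]]
    - [[1, 0, 0], [0, 0, 0]]
    - [[1, 0, 0], [0, 0, 0]]
    - [[1, 0, 0], [0, 0, 0]]

```text
clock: 3.9
eef_pos: [0.5109, 0.1216, 0.2159]
tcp_rot: [2.026, 2.401, -0.0]
wrist_force: [-0.7, 0.3, -0.4]
finger_gap: 0.601
grasp_force: 0.0
```

```bash
python3 - <<'E'
from snap import *
z=snap("wrist","w2")
O=np.array([.5355,.1955,0]);y=R.from_euler("z",9.8,degrees=True)
for p in [(0,0,.046),(0,0,.067),(-.04,-.11,.035),(.09,-.11,.035),(-.04,.11,.035)]: print(p,proj(z,O+y.apply(p)))
E
```

```text
(0, 0, 0.046) [[366.17721449 104.70478317]]
(0, 0, 0.067) [[369.54911908 106.13008726]]
(-0.04, -0.11, 0.035) [[319.12605963 221.44550025]]
(0.09, -0.11, 0.035) [[452.6877552  221.15288487]]
(-0.04, 0.11, 0.035) [[318.07674825 -44.40664395]]
```

View pics/w2.png

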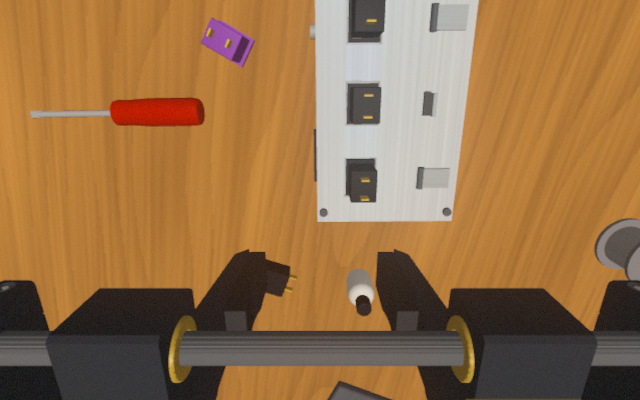

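Wrist view: the tester's corners are at (318,221) and (452,221), matching the fit to within 1 px. The middle switch is at (365,104), level with the upright tab at (429,103), and the neighbours' tabs lie flat. I'll check the switch outline against the model in an enlarged crop.

```bash
python3 - <<'E'
from h import *
z=load("pics/w2.npz");O=np.array([.5355,.1955,0]);y=R.from_euler("z",9.8,degrees=True)
f=6;x0,y0=300,65;im=cv2.resize(z["im"][y0:y0+85,x0:x0+130],None,fx=f,fy=f,interpolation=cv2.INTER_CUBIC)
for h,sx,sy,col in((.067,.011,.014,(0,255,255)),(.036,.013,.017,(0,255,0))):
    P=O+y.apply([(a*sx,b*sy,h) for a,b in((-1,-1),(1,-1),(1,1),(-1,1))])
    q=((proj(z,P)-[x0,y0]+.5)*f-.5).astype(np.int32);cv2.polylines(im,[q],True,col,1)
cv2.imwrite("pics/w2c.png",im)
E
```

```text
(no output)
```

View pics/w2c.png

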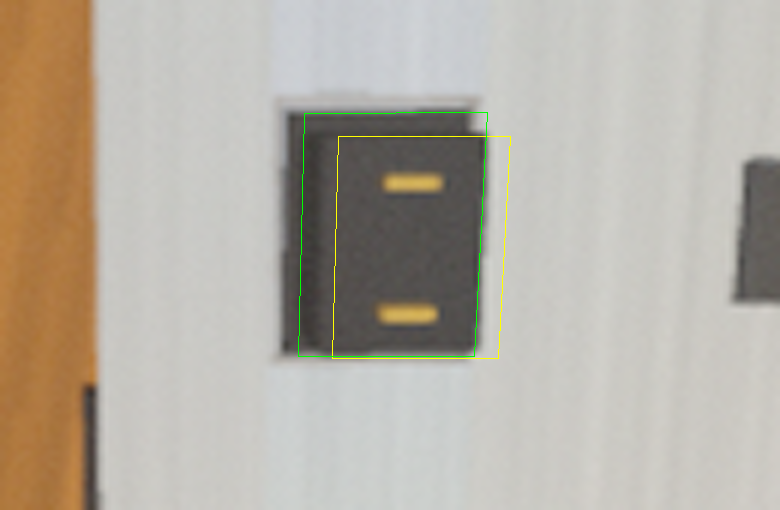

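The crop shows the real outline about 2.5 px (roughly 2.5 mm) left of the model in tester x, and matching in y. I'll calibrate the wrist camera against the visible fingertips, whose inner edges are near (266,265) and (377,265).

```bash
python3 - <<'E'
from snap import *
z=load("pics/w2.npz");s=read_state();T=R.from_rotvec(s["tcp_rot"])
g=cv2.cvtColor(z["im"],cv2.COLOR_BGR2GRAY)
for w in("w1","w2"):
    q=load(f"pics/{w}.npz")
    for v in(256,262,270,280):
        r=cv2.cvtColor(q["im"],cv2.COLOR_BGR2GRAY)[v].astype(int); print(w,v,r[258:275].tolist(),r[368:386].tolist())
for p in[(0,0,.017),(0,.0264,.017),(0,-.0264,.017),(.009,0,.017),(.009,.0264,.017),(.009,-.0264,.017)]: print(p,proj(z,s["eef_pos"]+T.apply(p)))
print(s["finger_gap"],s["eef_pos"])
# plate left/right edges at rows of switch, mapped at z=.035
y=R.from_euler("z",9.8,degrees=True)
for v in(60,90,125,205):
    r=g[v].astype(int);e=np.diff(r)
    print(v,300+np.argmax(e[300:330])+.5, 440+np.argmin(e[440:480])+.5)
E
```

```text
w1 256 [48, 51, 50, 47, 51, 48, 52, 94, 128, 142, 143, 145, 145, 140, 141, 142, 144] [148, 145, 144, 147, 148, 149, 149, 153, 141, 105, 49, 52, 53, 52, 49, 50, 49, 52]
w1 262 [49, 51, 50, 51, 51, 48, 49, 74, 120, 141, 142, 141, 141, 142, 143, 143, 140] [150, 151, 148, 144, 146, 148, 149, 150, 130, 78, 45, 47, 48, 50, 50, 52, 51, 50]
w1 270 [47, 46, 49, 44, 49, 39, 48, 46, 113, 150, 142, 141, 140, 140, 140, 142, 146] [142, 144, 149, 150, 150, 148, 148, 150, 123, 49, 48, 48, 48, 51, 50, 46, 49, 48]
w1 280 [46, 47, 42, 52, 46, 45, 47, 50, 75, 128, 150, 149, 148, 148, 142, 141, 140] [150, 146, 141, 145, 147, 151, 149, 125, 63, 46, 44, 47, 50, 46, 47, 50, 46, 46]
w2 256 [45, 43, 43, 43, 42, 41, 39, 87, 129, 135, 130, 131, 134, 133, 136, 131, 129] [134, 134, 134, 132, 133, 134, 132, 133, 125, 92, 45, 50, 43, 51, 48, 45, 49, 49]
w2 262 [43, 44, 44, 45, 34, 39, 40, 45, 37, 39, 42, 43, 35, 41, 42, 42, 47] [135, 134, 134, 135, 136, 131, 135, 135, 119, 72, 46, 42, 49, 47, 49, 44, 47, 47]
w2 270 [40, 41, 41, 40, 38, 42, 38, 36, 42, 47, 41, 37, 41, 37, 43, 33, 41] [133, 134, 134, 132, 132, 135, 138, 140, 111, 44, 44, 47, 45, 47, 43, 46, 44, 43]
w2 280 [37, 42, 44, 43, 39, 44, 41, 40, 44, 50, 48, 48, 44, 50, 50, 50, 43] [131, 132, 129, 135, 138, 137, 138, 111, 56, 45, 48, 47, 44, 44, 37, 40, 42, 38]
(0, 0, 0.017) [[324.16180859 269.44466844]]
(0, 0.0264, 0.017) [[378.81890089 269.44882564]]
(0, -0.0264, 0.017) [[269.48437029 269.4405097 ]]
(0.009, 0, 0.017) [[324.2294424  252.67234197]]
(0.009, 0.0264, 0.017) [[379.84898996 252.6797479 ]]
(0.009, -0.0264, 0.017) [[268.58882584 252.66493325]]
0.598656933635247 [0.51099813 0.12146228 0.21584028]
60 315.5 471.5
90 315.5 467.5
125 315.5 463.5
205 316.5 453.5
```

Request:
jog_arm:
  deltas:
    - [[0.43, 0.225, 0], [0, 0, -0.001]]
    - [[0.86, 0.45, 0], [0, 0, -0.002]]
    - [[0.86, 0.45, 0], [0, 0, -0.002]]
    - [[0.86, 0.45, 0], [0, 0, -0.002]]

```text
clock: 4.45
eef_pos: [0.5347, 0.1954, 0.2156]
tcp_rot: [-2.018, -2.407, 0.001]
wrist_force: [-0.1, -0.6, -0.2]
finger_gap: 0.601
grasp_force: 0.0
```

Request:
jog_arm:
  deltas:
    - [[0, 0, 0.5], [0, 0, 0]]
    - [[0, 0, 0.9], [0, 0, 0]]
    - [[0, 0, 0.9], [0, 0, 0]]
    - [[0, 0, 0.9], [0, 0, 0]]

```text
clock: 4.95
eef_pos: [0.5352, 0.1961, 0.1452]
tcp_rot: [2.017, 2.407, 0.002]
wrist_force: [0.5, 0.8, 0.1]
finger_gap: 0.604
grasp_force: 0.0
```

```bash
python3 - <<'E'
from snap import *
s=read_state();print(s["eef_pos"],s["tcp_rot"])
z=snap("wrist","w3");cv2.imwrite("pics/w3c.png",cv2.resize(z["im"][150:400,220:430],None,fx=2.4,fy=2.4,interpolation=cv2.INTER_CUBIC))
E
```

```text
[0.53522956 0.19605611 0.14518786] [2.01704203e+00 2.40680229e+00 2.19076156e-03]
```

View pics/w3c.png

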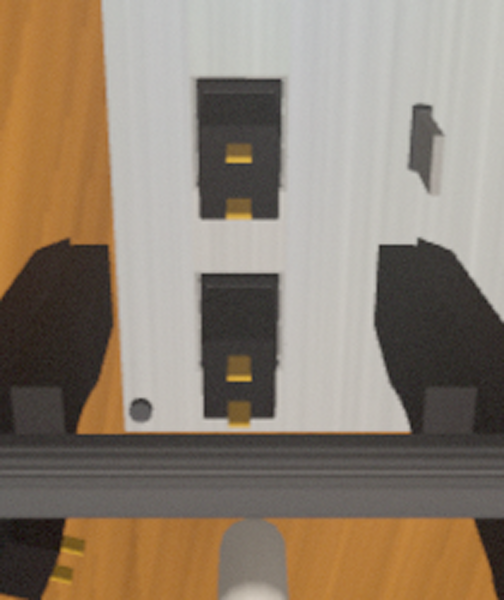

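The crop shows the target beside the upright tab at crop (238,150). The finger midpoint is at about crop x=244, so the switch sits roughly 1.2 mm towards tool -y. I'll correct that and descend.

Request:
jog_arm:
  deltas:
    - [[0, -0.015, 0.3], [0, 0, 0]]
    - [[0, -0.015, 0.6], [0, 0, 0]]
    - [[0, -0.015, 0.9], [0, 0, 0]]
    - [[0, -0.015, 0.9], [0, 0, 0]]

```text
clock: 5.5
eef_pos: [0.5333, 0.1963, 0.0717]
tcp_rot: [-2.016, -2.408, 0.001]
wrist_force: [-0.0, -0.2, 0.7]
finger_gap: 0.597
grasp_force: 0.0
```

Request:
jog_arm:
  deltas:
    - [[0, 0, 0.1], [0, 0, 0]]
    - [[0, 0, 0.2], [0, 0, 0]]
    - [[0, 0, 0.21], [0, 0, 0]]
    - [[0, 0, 0.21], [0, 0, 0]]

```text
clock: 6.0
eef_pos: [0.5335, 0.1965, 0.0551]
tcp_rot: [2.017, 2.409, 0.0]
wrist_force: [-0.4, -0.5, -0.6]
finger_gap: 0.598
grasp_force: 0.0
```

Request:
jog_arm:
  deltas:
    - [[0, 0, 0], [0, 0, 0]]
    - [[0, 0, 0], [0, 0, 0]]
    - [[0, 0, 0], [0, 0, 0]]
  grip: 0.3
  squeeze: 4

```text
clock: 6.38
eef_pos: [0.5334, 0.1965, 0.055]
tcp_rot: [2.017, 2.409, 0.0]
wrist_force: [0.2, 0.1, -0.7]
finger_gap: 0.308
grasp_force: 0.0
```

Request:
jog_arm:
  deltas:
    - [[0, 0, 0], [0, 0, 0]]
    - [[0, 0, 0], [0, 0, 0]]
  grip: 0.27
  squeeze: 4

```text
clock: 6.62
eef_pos: [0.5334, 0.1965, 0.055]
tcp_rot: [-2.017, -2.409, 0.0]
wrist_force: [-0.1, 0.3, -0.3]
finger_gap: 0.268
grasp_force: 0.0
```

Request:
jog_arm:
  deltas:
    - [[0, 0, 0], [0, 0, 0]]
    - [[0, 0, 0], [0, 0, 0]]
    - [[0, 0, 0], [0, 0, 0]]
  grip: 0.1
  squeeze: 6

```text
clock: 7.0
eef_pos: [0.5334, 0.1965, 0.055]
tcp_rot: [2.017, 2.409, 0.0]
wrist_force: [-0.1, -0.9, 0.2]
finger_gap: 0.247
grasp_force: 6.0
```

Gripped centred, with no side force. I'll lift now.

Request:
jog_arm:
  deltas:
    - [[0, 0, 0], [0, 0, 0]]
    - [[0, 0, 0], [0, 0, 0]]
    - [[0, 0, -0.1], [0, 0, 0]]
    - [[0, 0, -0.2], [0, 0, 0]]
    - [[0, 0, -0.4], [0, 0, 0]]
    - [[0, 0, -0.7], [0, 0, 0]]
    - [[0, 0, -1], [0, 0, 0]]
  grip: 0
  squeeze: 30

```text
clock: 7.88
eef_pos: [0.5334, 0.1965, 0.1368]
tcp_rot: [2.016, 2.409, 0.001]
wrist_force: [0.5, 0.3, -0.6]
finger_gap: 0.248
grasp_force: 30.0
```

Request:
jog_arm:
  deltas:
    - [[0, 0, -0.4], [0, 0, 0]]
    - [[0, 0, -0.8], [0, 0, 0]]
    - [[0, 0, -1], [0, 0, 0]]

```text
clock: 8.25
eef_pos: [0.5336, 0.1966, 0.2179]
tcp_rot: [2.015, 2.407, 0.004]
wrist_force: [0.4, -0.3, -0.6]
finger_gap: 0.246
grasp_force: 30.0
```

Request:
jog_arm:
  deltas:
    - [[-0.3, 0, 0], [0, 0, 0.04]]
    - [[-0.65, 0, 0], [0, 0, 0.09]]
    - [[-1, 0, 0], [0, 0, 0.142]]
    - [[-1, 0, 0], [0, 0, 0.142]]

```text
clock: 8.75
eef_pos: [0.5476, 0.1165, 0.2159]
tcp_rot: [2.501, 1.901, 0.001]
wrist_force: [-0.4, 0.1, 0.3]
finger_gap: 0.247
grasp_force: 30.0
```

Request:
jog_arm:
  deltas:
    - [[-0.5, 0, 0], [0, 0, 0]]
    - [[-1, 0, 0], [0, 0, 0]]

```text
clock: 9.0
eef_pos: [0.5257, 0.0409, 0.2155]
tcp_rot: [2.495, 1.909, 0.001]
wrist_force: [-0.0, -0.2, 0.1]
finger_gap: 0.248
grasp_force: 30.0
```

Request:
jog_arm:
  deltas:
    - [[-0.5, 0, 0], [0, 0, 0]]
    - [[-1, 0, 0], [0, 0, 0]]

```text
clock: 9.25
eef_pos: [0.5044, -0.0366, 0.2156]
tcp_rot: [2.495, 1.908, 0.001]
wrist_force: [0.1, -0.0, -0.2]
finger_gap: 0.246
grasp_force: 30.0
```

Request:
jog_arm:
  deltas:
    - [[-0.5, 0, 0], [0, 0, 0]]
    - [[-1, 0, 0], [0, 0, 0]]
    - [[-1, 0, 0], [0, 0, 0]]

```text
clock: 9.62
eef_pos: [0.4834, -0.1145, 0.2155]
tcp_rot: [2.499, 1.903, 0.0]
wrist_force: [0.2, 0.2, 0.0]
finger_gap: 0.249
grasp_force: 30.0
```

Request:
jog_arm:
  deltas:
    - [[0, 0, 0], [-0.05, 0, 0]]
    - [[0, 0, 0], [-0.1, 0, 0]]
    - [[0, 0, 0], [-0.15, 0, 0]]
    - [[0, 0, 0], [-0.1667, 0, 0]]
    - [[0, 0, 0], [-0.1667, 0, 0]]
    - [[0, 0, 0], [-0.1667, 0, 0]]

```text
clock: 10.38
eef_pos: [0.4841, -0.113, 0.2154]
tcp_rot: [2.14, 1.633, 0.437]
wrist_force: [0.5, -0.8, 0.1]
finger_gap: 0.249
grasp_force: 30.0
```

```bash
cat > tgt.py <<'E'
from snap import *
s=read_state();T=R.from_rotvec(s["tcp_rot"]);yaw=-15.5
RL=R.from_euler("zy",[yaw,-30],degrees=True).as_matrix()  # lens x,y,z
L=np.array([.5985,-.1945,.09]);n=RL[:,2]
Rt=R.from_matrix(np.c_[RL[:,1],RL[:,0],-n])
P=L+.084*n
if __name__=="__main__":
    print("pos",s["eef_pos"],"tgt",P,"gap",s["finger_gap"],s["grasp_force"],s["clock"])
    print("shift/0.08",(T.inv().apply(P-s["eef_pos"])/.08).round(3),"turn/pi",((T.inv()*Rt).as_rotvec()/np.pi).round(4))
E
python3 tgt.py
```

```text
pos [ 0.48414862 -0.11300181  0.21538464] tgt [ 0.5565     -0.1945      0.16274613] gap 0.24934501106610968 29.999967282637954 10.375
shift/0.08 [-0.743  0.66   1.141] turn/pi [0.0057 0.0421 0.0122]
```

```bash
sed -i 's/"zy"/"ZY"/' tgt.py; python3 tgt.py
```

```text
pos [ 0.48414862 -0.11300181  0.21538464] tgt [ 0.55802752 -0.18327599  0.16274613] gap 0.24934501106610968 29.999967282637954 10.375
shift/0.08 [-0.603  0.643  1.131] turn/pi [-0.     -0.0005  0.0008]
```

Request:
jog_arm:
  deltas:
    - [[-0.3, 0.32, 0], [0, 0, 0]]
    - [[-0.6, 0.64, 0], [0, 0, 0]]
    - [[-0.6, 0.64, 0.4], [0, 0, 0]]
    - [[-0.6, 0.64, 0.7], [0, 0, 0]]
    - [[-0.6, 0.64, 0.9], [0, 0, 0]]
    - [[-0.6, 0.64, 1], [0, 0, 0]]
    - [[-0.6, 0.64, 1], [0, 0, 0]]
    - [[-0.6, 0.64, 1], [0, 0, 0]]

```text
clock: 11.38
eef_pos: [0.5522, -0.1823, 0.172]
tcp_rot: [2.14, 1.63, 0.437]
wrist_force: [-0.1, -0.3, 0.1]
finger_gap: 0.243
grasp_force: 30.0
```

```bash
python3 tgt.py; python3 - <<'E'
from snap import *
a=snap("scene","s4")["im"][130:205,215:305];b=snap("side","d4")["im"][195:345,320:470]
cv2.imwrite("pics/c4.png",np.hstack([cv2.resize(a,(400,333),interpolation=2),cv2.resize(b,(333,333),interpolation=2)]))
E
```

```text
pos [ 0.55219644 -0.18227886  0.17200388] tgt [ 0.55802752 -0.18327599  0.16274613] gap 0.24340886349832294 29.99989367555827 11.375
shift/0.08 [0.007 0.006 0.137] turn/pi [ 0.0003 -0.0001  0.0004]
```

View pics/c4.png

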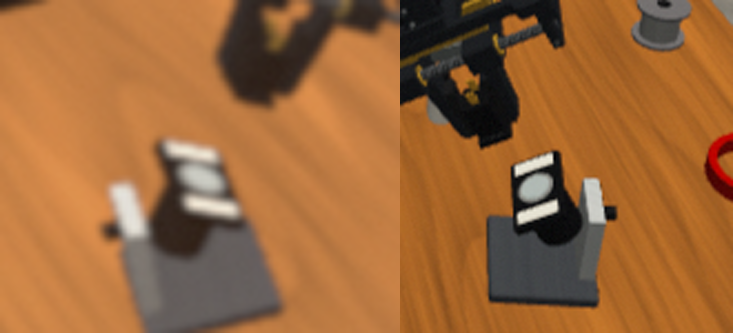

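The crop shows the switch held above the lens, clear of everything. I'll make the last approach, then check the relative pose with overlays.

Request:
jog_arm:
  deltas:
    - [[0.007, 0.006, 0.07], [0, 0, 0]]
    - [[0.007, 0.006, 0.137], [0, 0, 0]]
    - [[0.007, 0.006, 0.137], [0, 0, 0]]
    - [[0.007, 0.006, 0.137], [0, 0, 0]]

```text
clock: 11.98
eef_pos: [0.558, -0.1833, 0.1619]
tcp_rot: [2.142, 1.631, 0.437]
wrist_force: [0.2, -0.3, -0.3]
finger_gap: 0.247
grasp_force: 30.0
```

```bash
python3 tgt.py; python3 - <<'E'
from tgt import *
M=T.as_matrix();S=s["eef_pos"]+.024*M[:,2]; SX,SY,SZ=M[:,1],M[:,0],-M[:,2]
print("face",S,"focus",L+.06*n)
out=[]
for nm,f,(x0,y0,x1,y1),k in(("scene","s5",(235,128,305,183),5.7),("side","d5",(350,220,420,300),5.7)):
    z=snap(nm,f);im=cv2.resize(z["im"][y0:y1,x0:x1],None,fx=k,fy=k,interpolation=2)
    def pl(P,c): cv2.polylines(im,[((proj(z,P)-[x0,y0]+.5)*k-.5).round().astype(np.int32)],True,c,1)
    sq=((-1,-1),(1,-1),(1,1),(-1,1))
    pl([S+a*.013*SX+b*.017*SY for a,b in sq],(0,255,0));pl([S+a*.013*SX+b*.017*SY+.005*SZ for a,b in sq],(0,255,255))
    pl([L+a*.022*RL[:,0]+b*.037*RL[:,1] for a,b in sq],(255,0,255))
    out.append(np.vstack([im,np.zeros((460-im.shape[0],im.shape[1],3),np.uint8)]) if im.shape[0]<460 else im[:460])
    c=cloud(z).reshape(-1,3);ok=z["d"].ravel()>0
    for nme,O,B,(hx,hy,hz) in(("plate",L,RL,(.03,.045,.006)),):
        q=(c-O)@B;w=ok&(abs(q[:,0])<hx)&(abs(q[:,1])<hy)&(abs(q[:,2])<hz)
        print(nm,nme,w.sum(),np.percentile(q[w],[1,50,99],axis=0).round(4).tolist())
    q=(c-S)@np.c_[SX,SY,SZ];w=ok&(abs(q[:,0])<.02)&(abs(q[:,1])<.025)&(q[:,2]>-.006)&(q[:,2]<.006)
    print(nm,"bezel",w.sum(),np.percentile(q[w],[1,50,99],axis=0).round(4).tolist())
cv2.imwrite("pics/c5.png",np.hstack(out))
E
```

```text
pos [ 0.55798826 -0.18333163  0.16194036] tgt [ 0.55802752 -0.18327599  0.16274613] gap 0.24656909005790387 29.999961988069117 11.975
shift/0.08 [ 0.001  0.005 -0.009] turn/pi [-0.     -0.0002  0.0003]
face [ 0.56955432 -0.18652261  0.14115469] focus [ 0.56959109 -0.18648285  0.14196152]
scene plate 248 [[-0.0201, -0.0336, -0.0054], [0.0044, 0.0056, -0.001], [0.0237, 0.038, 0.0021]]
scene bezel 29 [[-0.0137, 0.0077, -0.0015], [0.0039, 0.0139, 0.0027], [0.0146, 0.0197, 0.0054]]
side plate 734 [[-0.0198, -0.0378, -0.0055], [0.0028, -0.0066, -0.0007], [0.0232, 0.0344, 0.0022]]
side bezel 73 [[-0.0128, -0.0196, -0.0002], [0.0033, -0.017, 0.0037], [0.0141, -0.0065, 0.0056]]
```

View pics/c5.png

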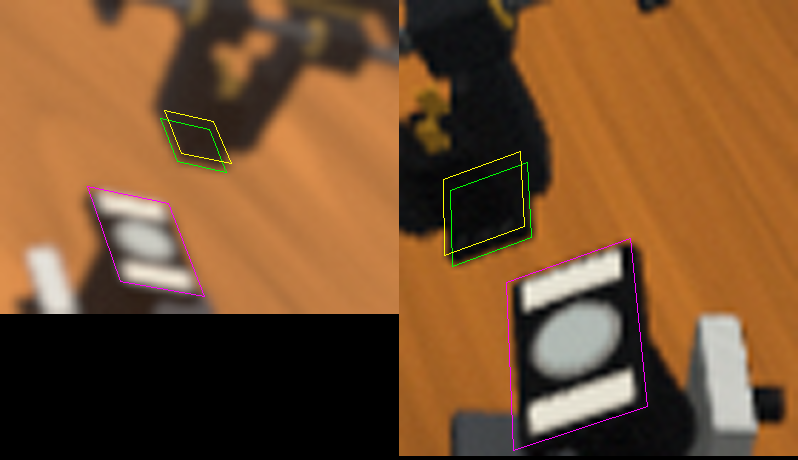

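The side overlay shows the plate outline about 0.8 px low against the strips, and the bezel outline agrees well. I'll refine this numerically: bezel edges by profile, lens by strip and glass centroids, both in the same images.

```bash
python3 - <<'E'
from tgt import *
M=T.as_matrix();S=s["eef_pos"]+.024*M[:,2]; B=np.c_[M[:,1],M[:,0],-M[:,2]]
for f in("s5","d5"):
    z=load(f"pics/{f}.npz");g=cv2.cvtColor(z["im"],cv2.COLOR_BGR2GRAY).astype(np.float32)
    red=z["im"][:,:,2].astype(np.float32)
    def edges(O,B,hx,hy,nm):
        for ax,h,oh in((0,hx,hy),(1,hy,hx)):
            for sg in(-1,1):
                t=np.linspace(-.8,.8,25)*oh;off=np.arange(-.006,.0061,.0003)
                P=np.zeros((len(off),25,3));P[...,ax]=sg*h+sg*off[:,None];P[...,1-ax]=t
                uv=proj(z,(O+P@B.T).reshape(-1,3)).astype(np.float32)
                v=cv2.remap(red,uv[:,0].reshape(P.shape[:2]),uv[:,1].reshape(P.shape[:2]),1).mean(1)
                print(f,nm,"xy"[ax],sg,"jump",round(float(v[-1]-v[0])),"prof",v[::4].astype(int).tolist(),"best mm out",(off[np.argmax(np.gradient(v))]*1000).round(1))
    edges(S,B,.013,.017,"bezel");edges(L,RL,.022,.037,"plate")
    u0,v0=proj(z,L)[0].astype(int);x0,y0=u0-16,v0-18
    b=(z["im"][y0:y0+36,x0:x0+32].min(2)>120).astype(np.uint8);k,l,st,ce=cv2.connectedComponentsWithStats(b)
    for i in range(1,k):
        if st[i,4]>12:
            r=ray(z,*(ce[i]+[x0,y0]));p=z["t"]+r*((L-z["t"])@n)/(r@n);print("white",st[i,4],((p-L)@RL*1000).round(2))
E
```

```text
s5 bezel x -1 jump 51 prof [54, 54, 56, 57, 61, 66, 73, 81, 90, 98, 105] best mm out 3.3
s5 bezel x 1 jump 119 prof [63, 70, 80, 93, 108, 124, 140, 154, 166, 175, 182] best mm out -0.6
s5 bezel y -1 jump 1 prof [51, 52, 52, 52, 52, 52, 52, 52, 52, 52, 52] best mm out -1.8
s5 bezel y 1 jump 104 prof [78, 88, 99, 111, 123, 136, 149, 160, 170, 176, 182] best mm out -0.9
s5 plate x -1 jump 55 prof [137, 135, 138, 144, 153, 162, 172, 180, 186, 190, 192] best mm out -0.9
s5 plate x 1 jump -1 prof [128, 114, 101, 90, 81, 78, 80, 87, 99, 113, 128] best mm out 5.1
s5 plate y -1 jump -23 prof [215, 212, 207, 203, 199, 196, 194, 193, 192, 192, 192] best mm out 6.0
s5 plate y 1 jump -136 prof [199, 185, 168, 150, 131, 113, 97, 83, 72, 66, 63] best mm out 6.0
white 141 [-0.02  0.56  0.  ]
white 40 [55.83 52.31  0.  ]
d5 bezel x -1 jump 84 prof [10, 12, 12, 11, 11, 21, 45, 72, 93, 94, 94] best mm out 2.7
d5 bezel x 1 jump 100 prof [13, 13, 14, 17, 23, 45, 71, 96, 98, 98, 113] best mm out 0.9
d5 bezel y -1 jump 160 prof [15, 12, 14, 26, 55, 93, 129, 155, 170, 174, 175] best mm out -0.3
d5 bezel y 1 jump 1 prof [11, 11, 11, 11, 11, 11, 12, 12, 11, 12, 12] best mm out -2.4
d5 plate x -1 jump 92 prof [61, 36, 30, 72, 129, 150, 154, 155, 154, 153, 152] best mm out -2.1
d5 plate x 1 jump 46 prof [99, 82, 47, 23, 17, 18, 28, 53, 94, 129, 145] best mm out 3.6
d5 plate y -1 jump -174 prof [191, 159, 107, 52, 22, 15, 13, 12, 11, 13, 18] best mm out 6.0
d5 plate y 1 jump -35 prof [208, 190, 167, 148, 143, 149, 160, 169, 172, 172, 173] best mm out 0.3
white 86 [ 1.29 27.74 -0.  ]
white 126 [ 0.95  0.77 -0.  ]
white 101 [  1.1  -26.74  -0.  ]
```

Measured in the same images, the offsets are sub-millimetre. I'll make one small trim and then hold.

Request:
jog_arm:
  deltas:
    - [[0.006, 0.008, -0.008], [0, 0, 0]]
    - [[0.006, 0.008, -0.008], [0, 0, 0]]
    - [[0.006, 0.008, -0.008], [0, 0, 0]]
    - [[0.006, 0.008, -0.008], [0, 0, 0]]
    - [[0.006, 0.008, -0.008], [0, 0, 0]]
    - [[0.006, 0.008, -0.008], [0, 0, 0]]

```text
clock: 12.82
eef_pos: [0.5583, -0.1829, 0.1629]
tcp_rot: [2.141, 1.63, 0.437]
wrist_force: [-1.2, -0.9, -0.2]
finger_gap: 0.246
grasp_force: 30.0
```

```bash
python3 tgt.py; python3 - <<'E'
from snap import *
# neighbours still seated, bystanders unchanged?
for f,nm,rs in(("scene0","scene",[(300,200,420,325)]),("side0","side",[(270,155,390,265)])):
    a=load(f"pics/{f}.npz")["im"];b=snap(nm,nm+"9")["im"]
    for x0,y0,x1,y1 in rs:
        d=cv2.absdiff(a,b)[y0:y1,x0:x1].max(2)>50;v,u=np.nonzero(d);print(nm,d.sum(),(u.min()+x0,u.max()+x0,v.min()+y0,v.max()+y0) if d.any() else 0)
E
```

```text
pos [ 0.55832707 -0.18293329  0.16289727] tgt [ 0.55802752 -0.18327599  0.16274613] gap 0.2456097442185483 29.999978388659656 12.825
shift/0.08 [-0.005 -0.003  0.   ] turn/pi [ 0.     -0.0002  0.0003]
scene 251 (np.int64(357), np.int64(373), np.int64(251), np.int64(272))
side 6756 (np.int64(270), np.int64(389), np.int64(155), np.int64(264))
```

```bash
python3 -c "
from rig import *
print(close_job())"
```

```text
the job is handed in; nothing more can be done
None
```

The job is handed in: the failed middle switch (switch1) is held still in front of the inspection lens at the required 60 mm, square and centred to about 1 mm by my image measurements, and the scene camera shows nothing else around the tester and bystanders moved.

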